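# Pack the display risers head to tail in the bamboo rack

## Robot

A 6-joint arm with a two-finger parallel gripper is mounted at the origin on the work surface. World frame = base frame: x ahead of the robot, y to its left, z up, the work surface at z = 0. Lengths are in m, angles in rad, forces in N, time in s.
With the tool pointing down it reaches from about 0.35 to 0.975 m from the base axis. Payload 7.1 kg.
Tool frame: the origin (TCP) lies midway between the tips of the shut fingers; the grasp point (between the pads) lies 19 mm behind it; z points along the fingers, x is the direction in which the jaws open and shut, and the axes are right-handed (so a half turn about z gives the same grasp; the last joint's range is limited). The gripper opens to 88 mm and grips with 3 to 60 N. Pads are 20 mm wide; open, the fingers measure 115 mm over their backs; the gripper's body (75 mm by 178 mm) begins 61 mm behind the grasp point.
Start: joints at [-1.246, 0.423, 1.63, -0, 1.089, -0.019], TCP at [0.211, -0.588, 0.223] pointing down, gripper open.
Joint ranges: [-3, 3], [-0.9, 2.11], [0.09, 2.58], [-1.31, 4.45], [0.11, 2.69], [-2.54, 2.54]. Speed limits (rad/s): [2.39, 2.39, 3.01, 3.14, 3.14, 3.14].

## Interface

Orientations are given as a unit quaternion [w, x, y, z].
In Python, from station import move_pose, movel, movej, command_gripper, wait, inverse_kinematics, read_camera, camera_info, MotionError, job_done, get_time, get_joint_pos, get_qvel, get_effort, get_tcp_pos, get_ee_rot, get_ft_force, get_ft_torque, get_grip_width gives the robot as it stands. Calls block until the motion is done:
- move_pose(position, orientation): joint-space move of the TCP to a pose.
- movel(position, frame=None, v=0.15, until_force=None): straight line of the TCP; frame=None keeps the orientation; v is the mean speed in m/s. With until_force (N) it stops when the force on the tool has changed by that much, and returns True; else False.
- movej(angles): joint-space move.
- command_gripper(opening): opening from 0.0 (shut) to 1.0 (fully open); the grip force is fixed at half the most; returns when the fingers have stopped.
- wait(seconds).
- inverse_kinematics(position, orientation): joint angles nearest the present ones, or None.
- read_camera(name): name is "scene" or "top" or "wrist"; returns the picture (400x640x3 uint8, red, green, blue); there is no depth.
- camera_info(name): a dict with "intrinsics" (3x3 intrinsics, pixels), "T" (4x4, takes a point from camera to world coordinates); the wrist camera has in their place "tool_from_camera" (4x4, takes a point from camera to tool coordinates, whose origin is the TCP and whose axes are the tool frame's). Camera axes: x right, y up, looking along -z (the intrinsics and any distortion apply to the point x, -y, -z); pixel columns grow to the right and rows downward; lengths in m; the calibration is good to about 2 mm. A picture is of the moment at which its call begins: read the wrist's pose just before it. camera_info takes no time and is no camera call.
A pose or a line that the arm cannot do raises MotionError and nothing moves.
- job_done(): hands the job in, once; it reports no verdict.
Readings, each from a call of its own:
- get_time(): time.
- get_joint_pos(): joint angles.
- get_qvel(): joint speeds.
- get_effort(): joint torques, N m.
- get_tcp_pos(): TCP position.
- get_ee_rot(): TCP orientation.
- get_ft_force(): force on the tool from outside, world axes, zero at the start.
- get_ft_torque(): the same for the moment, N m.
- get_grip_width(): opening from 0.0 (shut) to 1.0 (fully open).
Only numpy, scipy, OpenCV 4.12 (cv2) and the standard library are available. Lean on these libraries where they do the work, as an engineer would, in place of code of your own. Each camera call takes 0.05 s, during which the arm holds its last target. There are 200 camera calls.

## Task

Pack the four low hat-shaped risers into the bamboo rack between its end stops as a tight block of two layers of two, long sides in line with the rack, crown up and crown down alternating both along each layer and up each stack: in each layer a wing of the crown-down one lies over a wing of the crown-up one beside it, and the upper risers sit flat and square on the lower ones. Keep each riser the way up it already lies (two lie crown up, two crown down; either end may start), and leave the tall riser, the bowl and the other things on the tile where they are.

Things in the scene. Friction and masses are not known exactly. Their poses are not given: they have to be found in the camera images.
- riser_up_a_mid (a point): low white plastic hat-shaped riser, 110 long (x) x 44 wide (y) x 40 high, 0.12 kg: hollow crown 46 x 44, walls 4, with a flat wing 8 thick, 32 long at each end; long sides flush, grip across the 44. Lies CROWN UP: wings at the bottom (z 0-8), closed crown top. Point: its centre, 20 above its underside; x along it, z up
- riser_up_b_mid (a point): low white plastic hat-shaped riser, 110 long (x) x 44 wide (y) x 40 high, 0.12 kg: hollow crown 46 x 44, walls 4, with a flat wing 8 thick, 32 long at each end; long sides flush, grip across the 44. Lies CROWN UP: wings at the bottom (z 0-8), closed crown top. Point: its centre, 20 above its underside; x along it, z up
- riser_down_a_mid (a point): low white plastic hat-shaped riser, 110 long (x) x 44 wide (y) x 40 high, 0.12 kg: hollow crown 46 x 44, walls 4, with a flat wing 8 thick, 32 long at each end; long sides flush, grip across the 44. Lies CROWN DOWN: on its crown, wings at the top (z 32-40), open hollow upward. Point: its centre, 20 above its underside; x along it, z up as it lies at the start
- riser_down_b_mid (a point): low white plastic hat-shaped riser, 110 long (x) x 44 wide (y) x 40 high, 0.12 kg: hollow crown 46 x 44, walls 4, with a flat wing 8 thick, 32 long at each end; long sides flush, grip across the 44. Lies CROWN DOWN: on its crown, wings at the top (z 32-40), open hollow upward. Point: its centre, 20 above its underside; x along it, z up as it lies at the start
- rack_floor (a point): fixed bamboo packing rack: floor plate 216 x 70 x 10 thick, an upright stop 8 thick across each end rising 46 above the plate, 200 clear between the stops; long sides open. Point: centre of the plate's top face, 10 above the table; x along the rack from stop to stop, z up
- tall_riser_mid (a point): bystander: white hat-shaped riser like the low ones but 62 high and 50 wide, 110 long, crown up; point at its centre, 31 above its underside
- bowl: bystander: white ceramic bowl, rim diameter 110, 45 high; origin under its centre
- polish_left: bystander: standing polish bottle, diameter 28, 66 high, on the left (+y) half; origin under its centre
- polish_right: bystander: standing polish bottle, diameter 28, 66 high, on the right (-y) half; origin under its centre
- toe_separator: bystander: orange comb-shaped toe separator, 90 x 38 x 22; origin on its underside near the middle, x along its length
- buffer: bystander: wooden-handled nail buffer lying flat, 130 x 34 x 20; origin on its underside near the middle, x along its length
- cuticle_pusher: bystander: steel cuticle pusher lying flat beyond the rack, 126 long, 8 thick; origin on its underside near the middle, x along its length
Mind the look-alikes: they are no part of the job. Leave any blue or yellow look-alike of the part that bears riser_down_b_mid alone.

How it is judged:
By the outcome, as a careful person would: the job done as asked, in the order asked, and still so for the second after the job is handed in, with the robot touching nothing.
It also fails if it takes over 72 s, if anything falls off the work surface, if the arm or the gripper's body presses on something with over 40 N, if the wrist force passes 120 N, or if a joint passes its speed limit or range.

## Working session

There is one attempt and no reset: what is moved stays moved. The work goes in short steps, each a Python script; the robot and the scene stay as the last script left them, time stands still between calls to the robot, and variables do not carry over. Pictures are saved under pics/ and viewed, about 8 in all and at most 12, crops included, and the job is handed in when it is done.

```bash
mkdir -p pics; ls
python3 - <<'E'
from station import *
import cv2,numpy as np
np.set_printoptions(precision=4,suppress=True)
for n in ("top","scene"):
    im=read_camera(n); cv2.imwrite(f"pics/{n}0.png",im[:,:,::-1]); 
    print(n,camera_info(n))
print(camera_info("wrist"),get_time(),get_ee_rot())
E
```

```text
pics
top {'intrinsics': array([[382.3029,   0.    , 322.5497],
       [  0.    , 382.3029, 191.9742],
       [  0.    ,   0.    ,   1.    ]]), 'T': array([[ 0.0195,  0.991 , -0.1326,  0.3179],
       [-0.9998,  0.0202,  0.0041, -0.0003],
       [ 0.0067,  0.1325,  0.9912,  1.1771],
       [ 0.    ,  0.    ,  0.    ,  1.    ]])}
scene {'intrinsics': array([[388.5094,   0.    , 326.2446],
       [  0.    , 388.5094, 199.0681],
       [  0.    ,   0.    ,   1.    ]]), 'T': array([[-0.7427, -0.4711,  0.4759,  1.0129],
       [ 0.6692, -0.5452,  0.5048,  0.5522],
       [ 0.0217,  0.6934,  0.7202,  0.8638],
       [ 0.    ,  0.    ,  0.    ,  1.    ]])}
{'intrinsics': array([[287.7585,   0.    , 318.1983],
       [  0.    , 287.7585, 201.5513],
       [  0.    ,   0.    ,   1.    ]]), 'tool_from_camera': array([[ 1.    , -0.0014,  0.0003,  0.0004],
       [-0.0013, -0.9664, -0.2572, -0.0707],
       [ 0.0007,  0.2572, -0.9664, -0.1609],
       [ 0.    ,  0.    ,  0.    ,  1.    ]])} 0.1 [-0.0004  0.8176 -0.5757 -0.0006]
```

View pics/top0.png

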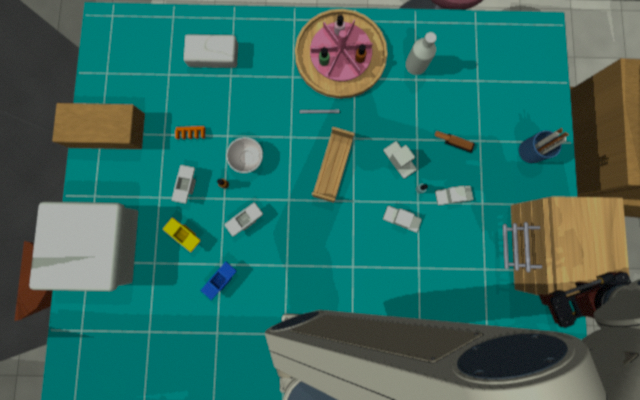

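View pics/scene0.png

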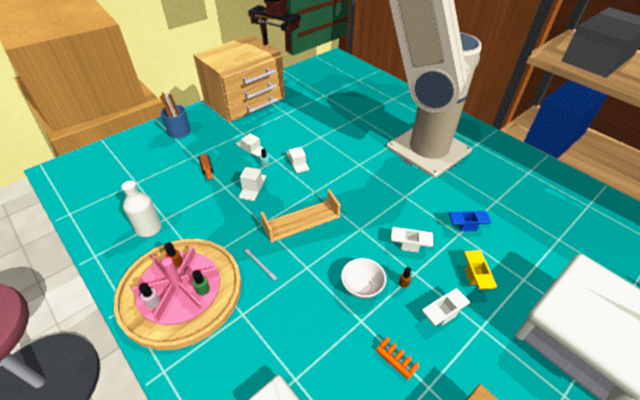

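Top view. Crown-down whites are at (183,184) and (243,219), with a blue look-alike at (219,281) and a yellow one at (181,235). Crown-up whites are at (403,218) and (455,195). The white at (400,158) looks like the tall riser. The rack is at (334,163). I'll check this in an enlarged crop and measure.

```bash
cat > h.py <<'E'
from station import *
import cv2,numpy as np
from scipy.spatial.transform import Rotation as R
np.set_printoptions(precision=4,suppress=True)
def pose(n):
    ci=camera_info(n)
    if n!="wrist": return ci["intrinsics"],ci["T"]
    q=get_ee_rot(); T=np.eye(4); T[:3,:3]=R.from_quat(np.roll(q,-1)).as_matrix(); T[:3,3]=get_tcp_pos()
    return ci["intrinsics"],T@ci["tool_from_camera"]
def shot(n,name):
    K,T=pose(n); im=read_camera(n); cv2.imwrite(f"pics/{name}.png",im[:,:,::-1]); np.savez(f"pics/{name}.npz",K=K,T=T); return im,K,T
def cast(uv,z,K,T):
    uv=np.atleast_2d(uv).astype(float); d=np.c_[(uv[:,0]-K[0,2])/K[0,0],-(uv[:,1]-K[1,2])/K[1,1],-np.ones(len(uv))]@T[:3,:3].T
    return T[:3,3]+d*((z-T[2,3])/d[:,2])[:,None]
def rect(P):
    """min area rect of world xy points: centre, long, short, yaw of long side (-pi/2..pi/2)"""
    c,(a,b),_=r=cv2.minAreaRect((np.asarray(P)[:,:2]*1000).astype(np.float32)); B=cv2.boxPoints(r)
    e=[B[1]-B[0],B[2]-B[1]]; e=max(e,key=np.linalg.norm); y=np.arctan2(e[1],e[0]); y=(y+np.pi/2)%np.pi-np.pi/2
    return np.array(c)/1000,max(a,b),min(a,b),y
def white(im):
    h=cv2.cvtColor(im,cv2.COLOR_RGB2HSV); return ((h[...,1]<50)&(h[...,2]>110)).astype(np.uint8)
def wood(im):
    h=cv2.cvtColor(im,cv2.COLOR_RGB2HSV); return ((h[...,0]>8)&(h[...,0]<28)&(h[...,1]>60)&(h[...,2]>90)).astype(np.uint8)
def quat(yaw):
    """tool down, jaws (tool x) across an object whose long axis has this yaw"""
    a=yaw+np.pi/2; m=np.array([[np.cos(a),np.sin(a),0],[np.sin(a),-np.cos(a),0],[0,0,-1]])
    return np.roll(R.from_matrix(m).as_quat(),1)
E
python3 - <<'E'
from h import *
im=cv2.imread("pics/top0.png")[:,:,::-1].copy(); K,T=pose("top")
for nm,m in (("w",white(im)),("wood",wood(im))):
    cs,_=cv2.findContours(m,cv2.RETR_EXTERNAL,cv2.CHAIN_APPROX_NONE)
    for c in cs:
        u=c[:,0,:]; 
        if not(150<cv2.contourArea(c)<3000) or not(150<u[:,0].mean()<500 and u[:,1].mean()<300): continue
        for z in (.04,): print(nm,u.mean(0),*rect(cast(u,z,K,T)))
a=cv2.resize(im[120:250,150:310],None,fx=2.5,fy=2.5,interpolation=2);b=cv2.resize(im[120:250,320:480],None,fx=2.5,fy=2.5,interpolation=2)
cv2.imwrite("pics/c1.png",np.hstack([a,b])[:,:,::-1])
E
```

```text
w [401.9111 218.2   ] [ 0.3974 -0.244 ] 107.38583374023438 48.32667922973633 1.2154235
w [243.025 219.1  ] [0.384  0.2289] 109.91192626953125 45.37776184082031 -0.90412223
w [453.5444 194.8   ] [ 0.4706 -0.3987] 107.04098510742188 45.7464485168457 -1.4040563
w [182.7527 183.7419] [0.4867 0.4149] 109.72139739990234 44.13883972167969 -0.17861044
w [401.4959 160.0894] [ 0.5801 -0.2442] 106.74957275390625 66.78043365478516 0.6304523
w [244.0306 154.5204] [0.5803 0.2356] 107.85813903808594 105.02635955810547 0.8116921
w [208.8414  48.0345] [0.9209 0.3618] 156.6152801513672 87.13790893554688 -1.547929
w [420.7387  50.5676] [ 0.9266 -0.3054] 141.6936492919922 68.37950134277344 -0.9204085
w [278.4864   2.2578] [1.0774 0.1472] 825.0012817382812 24.324174880981445 -1.5467008
wood [332.4085 166.9085] [ 0.5487 -0.0337] 203.45188903808594 67.44926452636719 -0.27463996
wood [453.6962 139.443 ] [ 0.6412 -0.4022] 117.10060119628906 21.645235061645508 1.2350847
wood [189.1966 131.5299] [0.6475 0.4054] 88.46585083007812 36.15833282470703 -1.5096941
```

View pics/c1.png

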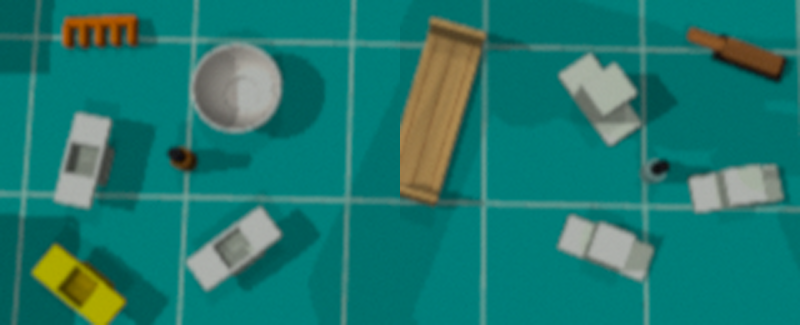

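The crop confirms it. The white at (401,160) has a much taller crown (large parallax), so it's the tall riser. The low ups are at (402,218) and (453,195), and the downs at (243,219) and (183,184). Next I'll look from above the rack.

Run:
```python
from h import *
t=get_time()
for k in (0,np.pi): print(inverse_kinematics([.52,-.03,.27],quat(-.27+k)))
js=[inverse_kinematics([.52,-.03,.27],quat(-.27+k)) for k in (0,np.pi)]
j=min([x for x in js if x is not None],key=lambda j:abs(j[5]))
movej(j); print(get_time()-t,get_tcp_pos(),get_ft_force())
im,K,T=shot("wrist","w1"); print(T)
for nm,m in (("w",white(im)),("wood",wood(im))):
    cs,_=cv2.findContours(m,cv2.RETR_EXTERNAL,cv2.CHAIN_APPROX_NONE)
    for c in cs:
        u=c[:,0,:]
        if cv2.contourArea(c)>800: print(nm,u.mean(0),*rect(cast(u,.04,K,T)))
```

```text
[-0.0805  0.2138  1.8129 -0.      1.115  -1.3813]
[-0.0805  0.2138  1.8129 -0.      1.115   1.7603]
2.2833 [ 0.52   -0.0306  0.27  ] [-0.1659 -0.6253  0.0089]
[[ 0.2668 -0.931  -0.249   0.4528]
 [ 0.9638  0.2579  0.0681 -0.012 ]
 [ 0.0008 -0.2581  0.9661  0.4308]
 [ 0.      0.      0.      1.    ]]
w [185.1558 244.8831] [ 0.5688 -0.2505] 88.58213806152344 65.21635437011719 -0.969091
w [ 74.3421 207.0842] [ 0.4694 -0.3724] 120.74019622802734 45.96126174926758 -1.4076467
w [147.5695 133.5202] [ 0.4076 -0.2317] 103.71885681152344 49.848907470703125 1.212555
w [527.2679 164.2738] [0.5893 0.24  ] 147.6400604248047 110.10939025878906 0.29984212
w [485.0949  59.398 ] [0.4186 0.1831] 315.5193176269531 105.95264434814453 1.4934088
wood [362.6687 338.5805] [ 0.789 -0.022] 222.02439880371094 64.48746490478516 1.3000156
wood [145.4663 302.0491] [ 0.6389 -0.339 ] 108.57192993164062 45.166114807128906 -0.5032662
wood [322.5284 198.4864] [ 0.5612 -0.0351] 220.4170379638672 71.12091064453125 -0.2695645
```

View pics/w1.png

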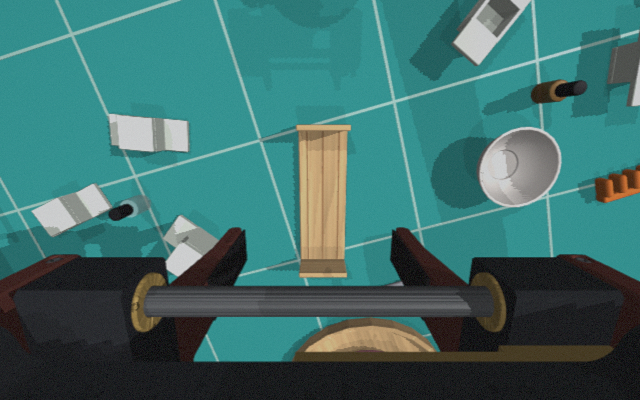

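Run:
```python
from h import *
im=cv2.imread("pics/w1.png")[:,:,::-1].copy(); d=np.load("pics/w1.npz");K,T=d["K"],d["T"]
g=im[:,312:336].mean(1).astype(int)
for r in list(range(122,134))+list(range(255,282)): print(r,g[r])
m=wood(im)[:,280:370]
for r in (127,128,150,180,210,240,262,274): 
    x=np.where(m[r])[0]+280; print(r,x.min(),x.max())
a=[cast([[324,r]],z,K,T)[0] for r,z in ((125,.056),(277,.056),(129.5,.056),(272,.056))]
print(np.array(a))
print(cv2.imwrite("pics/c2.png",cv2.resize(im[110:290,280:370],None,fx=3.3,fy=3.3,interpolation=cv2.INTER_CUBIC)[:,:,::-1]))
```

```text
122 [ 93 157 154]
123 [ 90 154 151]
124 [111 132 117]
125 [197 164 120]
126 [204 176 128]
127 [203 175 127]
128 [203 173 126]
129 [198 166 121]
130 [150 125  91]
131 [129 107  78]
132 [129 107  79]
133 [131 108  79]
255 [178 147 107]
256 [179 148 108]
257 [179 148 108]
258 [177 146 106]
259 [123 103  75]
260 [109  91  67]
261 [115  96  71]
262 [121 102  75]
263 [125 104  76]
264 [120 100  74]
265 [123 103  76]
266 [124 103  76]
267 [120 100  73]
268 [118  99  73]
269 [118  99  73]
270 [117  97  72]
271 [112  93  69]
272 [115  96  71]
273 [185 153 112]
274 [199 170 123]
275 [200 168 122]
276 [193 161 117]
277 [111 131 111]
278 [ 54 131 128]
279 [ 48 137 136]
280 [ 50 143 142]
281 [ 52 144 143]
127 296 350
128 296 350
150 299 346
180 300 345
210 300 344
240 301 344
262 301 343
274 299 346
[[ 0.4552 -0.0048  0.056 ]
 [ 0.6608 -0.0605  0.056 ]
 [ 0.4605 -0.0062  0.056 ]
 [ 0.653  -0.0584  0.056 ]]
True
```

Rack: inner length measures about 199.5 mm, centre about (0.556, -0.034), yaw about -0.268. Now I'll hover over the first up riser and measure it from close by.

```bash
cat >> h.py <<'E'
RC=np.array([.5563,-.0338]); RY=-.268
RU=np.array([np.cos(RY),np.sin(RY)])
def go(xy,z,yaw,mv=None):
    js=[inverse_kinematics([*xy,z],quat(yaw+k)) for k in (0,np.pi)]; q=get_joint_pos()
    # keep wrist roll near the middle
    j=min([j for j in js if j is not None],key=lambda j:np.abs(np.array(j)-q).max()+ (10 if abs(j[5])>2.3 else 0))
    movej(j)
def measure(xy,kind,name):
    """close look: long-axis centre and yaw of the white thing nearest xy"""
    im,K,T=shot("wrist",name); z=.04 if kind=="d" else .008
    m=white(im); n,l,s,c=cv2.connectedComponentsWithStats(m)
    P=cast(c,.02,K,T)[:,:2]; ok=[i for i in range(1,n) if s[i,4]>1500]
    i=min(ok,key=lambda i:np.linalg.norm(P[i]-xy)); print("blob",c[i],s[i])
    cs,_=cv2.findContours((l==i).astype(np.uint8),cv2.RETR_EXTERNAL,cv2.CHAIN_APPROX_NONE); u=cs[0][:,0,:]
    W=cast(u,z,K,T)[:,:2]
    ctr,L,S,y=rect(W)
    if kind=="u":   # yaw/extent at wing height: fit on the end portions only
        d=np.array([np.cos(y),np.sin(y)]); t=(W-ctr)@d; E=W[np.abs(t)>35]; ctr,L,S,y=rect(E)
    print(kind,ctr,"L",L,"S",S,"yaw",y); return ctr,y
E
python3 - <<'E'
from h import *
t=get_time(); go((.4,-.245),.12,1.215); print(get_time()-t,get_joint_pos())
measure((.4,-.245),"u","w2")
E
```

```text
1.1084 [-0.5747  0.3597  2.0386  0.0002  0.7424 -0.2204]
blob [317.0185 201.0072] [ 290  147   67  114 5148]
u [0. 0.] L 0.0 S 0.0 yaw 0.0
```

View pics/w2.png

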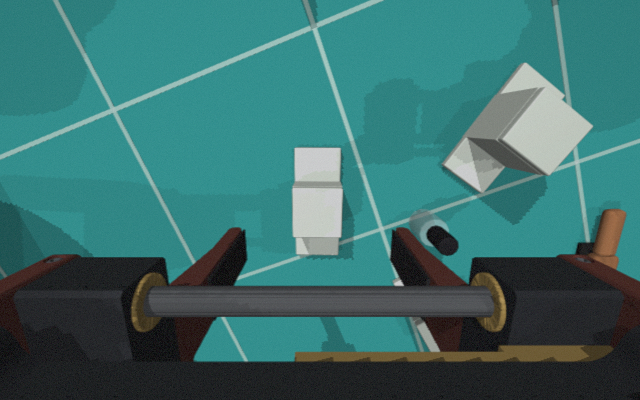

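```bash
sed -i 's/np.abs(t)>35\]/np.abs(t)>.035]/' h.py
cat >> h.py <<'E'
def V(s,w=0): return RC+s*RU+w*np.array([-RU[1],RU[0]])
def S(): p=np.array(get_tcp_pos()[:2])-RC; return p@RU, p@np.array([-RU[1],RU[0]])
def pick(ctr,yaw):
    go(ctr,.06,yaw); p=list(ctr); movel([*p,.008],v=.12); command_gripper(0.); print("width",get_grip_width()*88,"t",get_time())
    movel([*p,.13],v=.25)
def slide(s0,s1,z,f=4):
    """slide along the rack to s1 or until touch"""
    hit=movel([*V(s1),z],v=.03,until_force=f); print("hit",hit,"s,w",S(),get_ft_force()); return hit
E
python3 - <<'E'
from h import *
ctr,y=measure((.4,-.245),"u","w3")
assert np.linalg.norm(ctr-[.4,-.245])<.015 and abs(y-1.215)<.15
pick(ctr,y)
go(V(-40),.13,RY) if 0 else go(V(-.040),.13,RY)
print(S(),get_time(),get_joint_pos())
movel([*V(-.040),.03],v=.2); shot("wrist","w4")
slide(-.04,-.053,.021) if False else print("f",get_ft_force())
movel([*V(-.040),.0205],v=.05,until_force=5); print(get_tcp_pos())
slide(-.04,-.053,get_tcp_pos()[2]); 
print(get_time())
E
```

```text
blob [316.4743 201.0491] [ 290  148   53  113 5094]
u [ 0.3966 -0.252 ] L 114.75350189208984 S 53.636837005615234 yaw 1.2180754
width 44.183712820935995 t 5.325
(np.float64(-0.040833616431007635), np.float64(-0.000592259473635811)) 7.0167 [-0.0684  0.4046  1.9308 -0.0003  0.8087 -1.3692]
f [-0.0371 -0.0698 -1.5392]
[ 0.5177 -0.0232  0.0206]
hit True s,w (np.float64(-0.0416445826773241), np.float64(0.00022652898624196723)) [ 1.732   0.6661 -0.5176]
8.3083
```

View pics/w4.png

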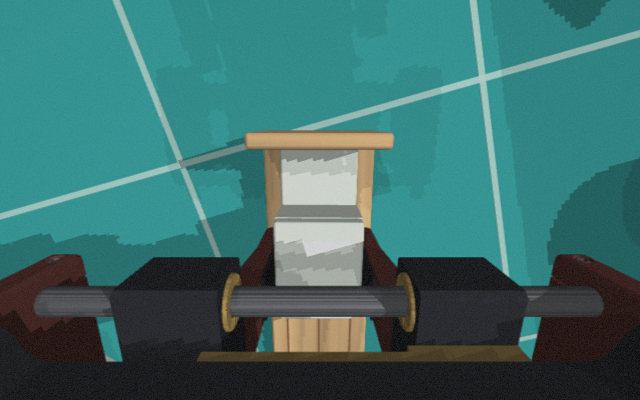

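Riser held and lined up in the rack near the near stop. The touch at s=-41.6 mm came earlier than expected, so I'll repeat it and watch the force.

Run:
```python
from h import *
for s in (-.043,-.0445,-.046,-.0475):
    h=movel([*V(s),.0205],v=.02,until_force=8); print(h,S(),get_ft_force())
    if abs(get_ft_force()@RU if 0 else np.dot(get_ft_force()[:2],RU))>4: break
print(get_time())
```

```text
False (np.float64(-0.04169609615531169), np.float64(0.00021447519212857056)) [ 4.6257 -0.0739  0.4976]
8.5583
```

Contact is real: the arm stops there while commanded further. A grout line joined the mask and shifted the grasp by about 3 mm. I'll release here, clean the mask, and place the lower crown-down riser.

```bash
sed -i 's/m=white(im); n,l/m=cv2.morphologyEx(white(im),cv2.MORPH_OPEN,np.ones((11,11),np.uint8)); n,l/' h.py
python3 - <<'E'
from h import *
movel([*V(-.0418),.0175],v=.03,until_force=4); print(get_tcp_pos(),S(),get_ft_force())
command_gripper(.75); movel([*V(-.0418),.13],v=.25); print(S(),get_time())
go((.384,.229),.12,-.904); print(get_time(),get_joint_pos())
ctr,y=measure((.384,.229),"d","w5")
if np.linalg.norm(ctr-[.384,.229])<.012 and abs(y+.904)<.12:
    pick(ctr,y); go(V(.040),.13,RY); print(S(),get_time(),get_joint_pos())
    movel([*V(.040),.03],v=.2); movel([*V(.040),.0205],v=.05,until_force=6); print(get_tcp_pos(),S(),get_ft_force(),get_time())
    shot("wrist","w6")
E
```

```text
[ 0.5162 -0.0227  0.0177] (np.float64(-0.041585223259678485), np.float64(7.691427069386327e-05)) [-1.1818  1.2557  3.967 ]
(np.float64(-0.042197990004122735), np.float64(-6.629915714343781e-05)) 9.925
11.0417 [ 0.5105  0.3351  2.0854 -0.0002  0.7226 -0.157 ]
blob [319.9959 202.6656] [ 296  144   52  121 5646]
d [0.3856 0.2307] L 108.16157531738281 S 43.8092041015625 yaw -0.9052005
width 43.990272653810614 t 12.5
(np.float64(0.03888076408775842), np.float64(0.00044653481449453546)) 14.4417 [-0.0935  0.5014  1.7572  0.0003  0.8853 -1.3963]
[ 0.595  -0.0444  0.0208] (np.float64(0.04012716680748865), np.float64(9.14383613476483e-06)) [-0.2469 -0.1762 -1.0013] 15.4333
```

View pics/w6.png

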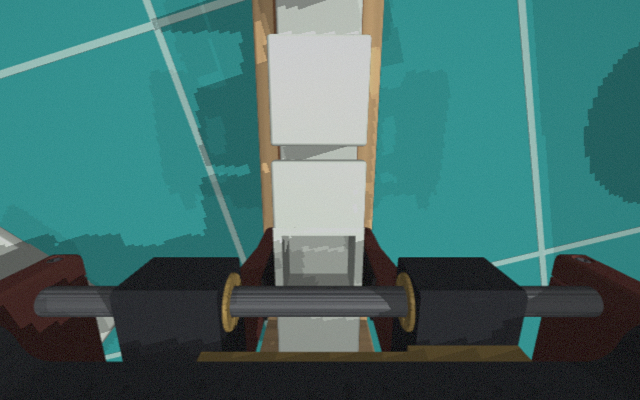

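The down riser's wing lies over the up riser's wing, with a gap at rows 145–160 (about 6–7 mm). I'll slide it closed.

Run:
```python
from h import *
slide(0,.028,.0205,3)
s0=S()[0]
h=movel([*V(s0-.0015),.0205],v=.02,until_force=8); print(h,S(),get_ft_force())
s=S()[0]
movel([*V(s),.0175],v=.03,until_force=4); print(get_tcp_pos(),S(),get_ft_force(),get_time())
command_gripper(.75); movel([*V(s),.13],v=.25)
go(V(0),.20,RY); im,K,T=shot("wrist","w7"); print(get_time())
cv2.imwrite("pics/c7.png",cv2.resize(im[90:300,230:410],None,fx=2.8,fy=2.8,interpolation=cv2.INTER_CUBIC)[:,:,::-1])
```

```text
hit True s,w (np.float64(0.033676952077349685), np.float64(0.0001673144335467312)) [ 2.8277 -0.5876 -1.715 ]
False (np.float64(0.033556004505297915), np.float64(0.00016133763445343492)) [ 4.2839 -2.343   0.6094]
[ 0.5891 -0.0427  0.0181] (np.float64(0.034029493252551384), np.float64(8.217668123827996e-05)) [-0.2202 -0.5548  5.3765] 16.2667
17.8833
```

View pics/c7.png

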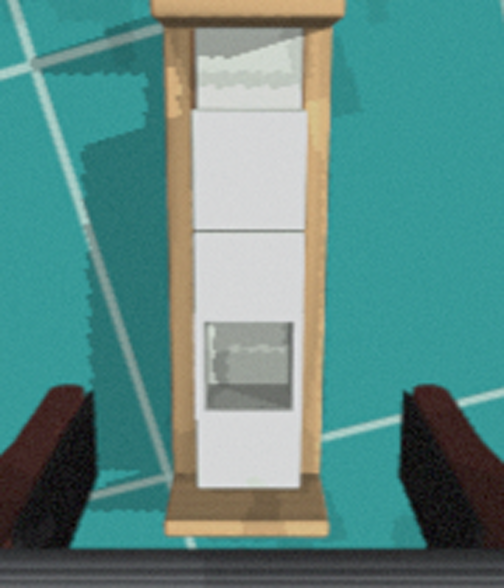

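Layer 1 is tight and in line: the seam is closed at crop row 231 and there is no visible offset. I'll measure the block in this image, and re-run the mended up-riser detector offline on w3 to see its bias.

Run:
```python
from h import *
import h
d=np.load("pics/w7.npz");K,T=d["K"],d["T"]
for n,r,z in (("upcrown near",110,.05),("seam",231,.05),("hole near",322,.05),("down far end",488,.05),("stop inner",25,.056),("floor far",474,.01)):
    p=cast([[(250/2.8)+230-.5,r/2.8+90-.5]],z,K,T)[0][:2]-RC; print(n,p@RU*1000,p@[-RU[1],RU[0]]*1000)
d=np.load("pics/w3.npz"); im=cv2.imread("pics/w3.png")[:,:,::-1].copy()
h.shot=lambda *a:(im,d["K"],d["T"])
c,y=measure((.4,-.245),"u","x"); u=np.array([np.cos(1.218),np.sin(1.218)]); print("shift along (m)",(c-[.3966,-.252])@u)
```

```text
upcrown near -66.50080234341144 0.6927279189497022
seam -21.04059684427183 0.7828268020756215
hole near 15.54689996484573 0.8553406097604124
down far end 88.29471349801847 0.9995215846861845
stop inner -95.94697166026107 0.6182882123328699
floor far 101.46387460138793 1.1328185915078
blob [316.4709 200.7655] [ 292  148   50  107 5044]
u [ 0.399  -0.2492] L 108.0004653930664 S 46.756858825683594 yaw 1.2180756
shift along (m) 0.00342478182778871
```

The shift explains the early touch exactly, so the detector is now good. Block centres in the rack frame are down +33.5 and up -44.5. Next is the third riser: up, placed over the lower down one.

Run:
```python
from h import *
g=np.array([.470,-.402]); go(g,.13,-1.404); print(get_time(),get_joint_pos())
ctr,y=measure(g,"u","w8")
if np.linalg.norm(ctr-g)<.02 and abs(y+1.404)<.12:
    if np.linalg.norm(ctr-g)>.006: 
        go(ctr,.12,y); ctr,y=measure(ctr,"u","w9")
    pick(ctr,y); s=.0335
    go(V(s),.14,RY); print(S(),get_time(),get_joint_pos())
    movel([*V(s),.064],v=.2); shot("wrist","w10"); movel([*V(s),.0575],v=.03,until_force=4); print(get_tcp_pos(),S(),get_ft_force(),get_time())
```

```text
19.3167 [-0.7253  0.5277  1.7054  0.0003  0.9087 -0.8939]
blob [319.5901 203.5463] [ 296  152   48  104 4699]
u [ 0.4743 -0.4106] L 109.03217315673828 S 47.36076736450195 yaw -1.4013805
blob [317.0974 197.3267] [ 292  144   51  108 5133]
u [ 0.475  -0.4108] L 108.3592529296875 S 43.64193344116211 yaw -1.407868
width 44.09369027470013 t 21.075
(np.float64(0.03364742554064242), np.float64(-0.0009072552286871896)) 23.15 [-0.094   0.4785  1.7654 -0.0003  0.898  -1.395 ]
[ 0.5898 -0.0429  0.0586] (np.float64(0.034723950122321295), np.float64(0.00012089169195664121)) [-0.4649  0.124   5.1041] 24.025
```

View pics/w10.png

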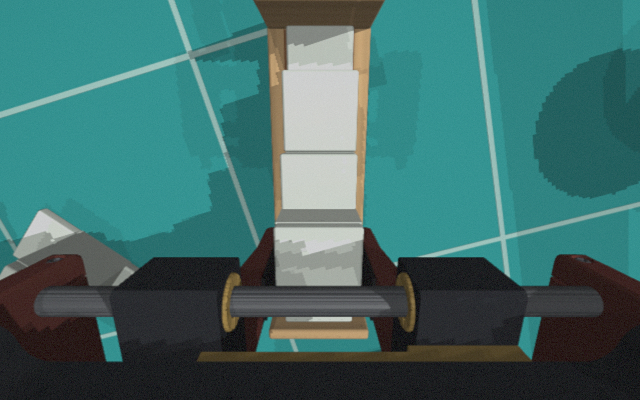

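Run:
```python
from h import *
movel([*V(.0335),.0595],v=.03); wait(.2); print(get_tcp_pos(),S())
movel([*V(.0335),.0575],v=.03,until_force=4); print(get_tcp_pos(),S(),get_ft_force())
command_gripper(.75); movel([*V(.0335),.15],v=.25)
go(V(0),.22,RY); wait(.15); im,K,T=shot("wrist","w11"); print(get_time())
cv2.imwrite("pics/c11.png",cv2.resize(im[90:300,230:410],None,fx=2.8,fy=2.8,interpolation=cv2.INTER_CUBIC)[:,:,::-1])
```

```text
[ 0.5884 -0.0426  0.0593] (np.float64(0.03327040081149011), np.float64(-3.944343714659494e-05))
[ 0.5888 -0.0427  0.0583] (np.float64(0.03371948323999971), np.float64(2.0093601860125754e-06)) [-2.0836  0.9741  9.4906]
26.4083
```

View pics/c11.png

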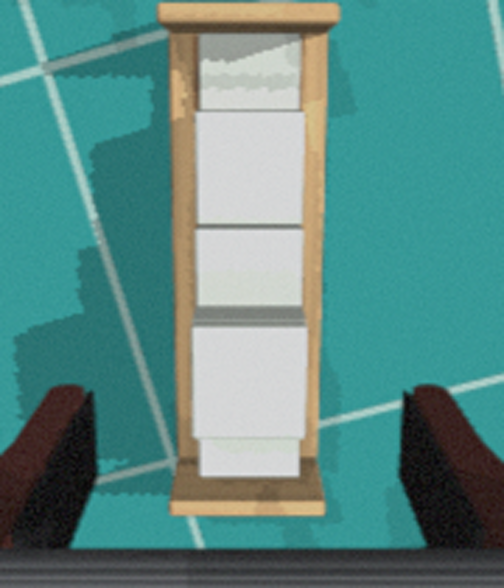

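Run:
```python
from h import *
d=np.load("pics/w11.npz");K,T=d["K"],d["T"]
for n,r,z in (("low upcrown near",111,.05),("low upcrown far",224,.05),("wing near end",228,.058),("crown near",325,.09),("crown far",437,.09),("wing far end",477,.058)):
    p=cast([[(250/2.8)+230-.5,r/2.8+90-.5]],z,K,T)[0][:2]-RC; print(n,p@RU*1000,p@[-RU[1],RU[0]]*1000)
g=np.array([.487,.415]); go(g,.13,-.179); wait(.1); print(get_time(),get_joint_pos())
ctr,y=measure(g,"d","w12")
if np.linalg.norm(ctr-g)<.02 and abs(y+.179)<.12:
    if np.linalg.norm(ctr-g)>.006: 
        go(ctr,.12,y); wait(.1); ctr,y=measure(ctr,"d","w13")
    pick(ctr,y); s=-.048
    go(V(s),.15,RY); wait(.2); print(S(),get_time(),get_joint_pos())
    movel([*V(s),.064],v=.2); wait(.2); shot("wrist","w14"); print(S(),get_tcp_pos(),get_ft_force(),get_time())
```

```text
low upcrown near -66.33877951317314 0.5549491765225973
low upcrown far -21.36885936210484 0.636684348732298
wing near end -20.941024792762832 0.6190769104541267
crown near 10.505570481581243 0.6026925357450993
crown far 55.45475403068948 0.6843900181006146
wing far end 88.11307824160177 0.8172884229883424
28.2 [ 0.6852  0.5543  1.6548 -0.0001  0.9319 -0.7048]
blob [319.9364 199.4602] [ 296  143   51  116 5395]
d [0.4876 0.4167] L 107.6846694946289 S 43.89039611816406 yaw -0.17948973
width 43.72439455186154 t 29.6917
(np.float64(-0.0479982830514103), np.float64(0.000791506362813969)) 32.15 [-0.0632  0.3611  1.9348  0.0001  0.8457 -1.3673]
(np.float64(-0.04712988245501231), np.float64(0.0001916814868552792)) [ 0.5109 -0.0211  0.0652] [-0.0621 -0.3726 -0.3078] 32.9833
```

View pics/w14.png

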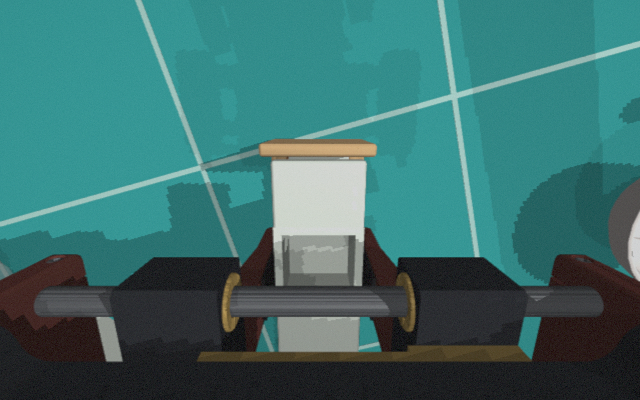

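The held riser is above the near half and clear of the stop. I'll lower it, slide it gently up to its neighbour, and set it down.

Run:
```python
from h import *
movel([*V(-.048),.0605],v=.04,until_force=6); wait(.15); print(S(),get_tcp_pos(),get_ft_force())
for s in (-.0465,-.0455,-.045,-.0445,-.044):
    h=movel([*V(s),.0605],v=.02,until_force=2.5); wait(.1); f=get_ft_force(); print(s,h,S(),f, -f[:2]@RU)
    if h or -f[:2]@RU>1.0: break
s=S()[0]
movel([*V(s),.0575],v=.03,until_force=4); print(get_tcp_pos(),S(),get_ft_force())
command_gripper(.75); movel([*V(s),.17],v=.25)
go(V(.0),.26,RY); wait(.2); im,K,T=shot("wrist","w15"); im2,_,_=shot("scene","s15"); print(get_time())
a=cv2.resize(im[90:290,230:410],(450,500),interpolation=cv2.INTER_CUBIC)
b=cv2.resize(im2[170:260,245:355],(340,278),interpolation=cv2.INTER_CUBIC); o=np.zeros((500,790,3),np.uint8); o[:,:450]=a; o[:278,450:]=b
cv2.imwrite("pics/c15.png",o[:,:,::-1])
```

```text
(np.float64(-0.04801487566754389), np.float64(-3.07142861119887e-06)) [ 0.51   -0.0211  0.0605] [ 0.9009 -0.972   0.2862]
-0.0465 False (np.float64(-0.046454631767379746), np.float64(-4.875218414404895e-06)) [ 0.7873  0.7723 -0.3912] -0.5546581571047309
-0.0455 False (np.float64(-0.04551608119021178), np.float64(-3.2392649455762033e-06)) [ 1.0031 -0.1533 -0.5679] -1.0078956875865321
-0.045 False (np.float64(-0.04501964386425714), np.float64(9.039789472570199e-07)) [-0.0981  0.0625 -0.7847] 0.11110576577878832
-0.0445 False (np.float64(-0.04452206605951551), np.float64(-7.67666970092756e-07)) [-0.2454  0.2451 -1.6448] 0.3015335354259173
-0.044 False (np.float64(-0.04413507002371157), np.float64(-3.5891756612398106e-05)) [-0.1814 -0.8247 -0.6026] -0.0434058951864173
[ 0.5142 -0.0222  0.058 ] (np.float64(-0.04364503230509754), np.float64(3.364647055964628e-05)) [-1.3712  0.9748  7.0709]
37.325
```

View pics/c15.png

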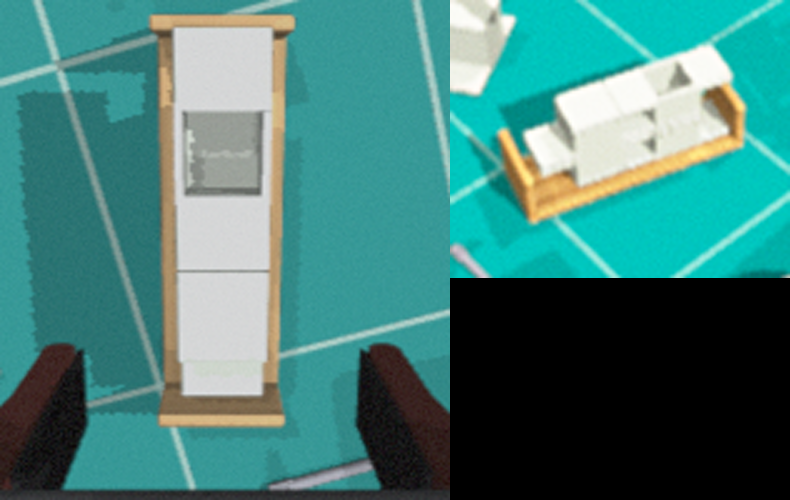

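Run:
```python
from h import *
d=np.load("pics/w15.npz");K,T=d["K"],d["T"]
for n,r,z in (("up-down near end",27,.09),("hole near",110,.09),("hole far",195,.09),("seam",270,.09),("upcrown far",360,.09),("up wing far",395,.058)):
    p=cast([[230+222/2.5-.5,r/2.5+90-.5]],z,K,T)[0][:2]-RC; print(n,p@RU*1000)
```

```text
up-down near end -97.55564450177287
hole near -62.59789577944627
hole far -24.66877582479067
seam 10.745275481697272
upcrown far 55.87824489433406
up wing far 88.36889325292191
```

The upper layer lines up with the lower one to within about 1 mm. Handing in.

Run:
```python
from station import *
print(get_time(),get_tcp_pos()); job_done()
```

```text
37.325 [ 0.55526835 -0.03364127  0.25851342]
the job is handed in; nothing more can be done
```

All four low risers are packed in the rack as two tight layers of two, and I handed the job in at 37.3 s. The hand-in gave no verdict.

- **Arrangement:** in the lower layer, the crown-up riser is against the near stop and the crown-down one is slid up to it, wing over wing. In the upper layer, a crown-up riser sits on the lower crown-down one, and a crown-down riser sits on the lower crown-up one. Each riser kept the way up it lay at the start.
- **Last checks:** the final pictures show both seams closed and the stack square and in line. The upper risers measure within about 1 mm of the ones below, and about 12 mm is free at the far stop. The gripper was open and well clear of the stack.
- **What disagreed:**
  - My first grasp was about 3.4 mm off along the riser, because a grout line joined the colour mask. Contact with the stop showed it, and I corrected the mask before the other picks.
  - I pushed the fourth riser towards its neighbour but felt no clear contact force. That closed seam is confirmed by the picture only.
- **Other objects:** I never reached for the tall riser, the bowl, the look-alikes or the other things. I did not check their final positions separately.

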